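Hand the transfer switch over to the green feed

ROBOT

A 7-joint arm with a two-finger parallel gripper is mounted at the origin on the work surface. World frame = base frame: x ahead of the robot, y to its left, z up, the work surface at z = 0. Lengths are in m, angles in rad, forces in N, time in s.
With the tool pointing down it reaches from about 0.4 to 0.85 m from the base axis. Payload 4.5 kg.
Tool frame: the origin (TCP) lies between the finger pads; the fingertips stand 14 mm ahead of it and the grasp point (between the pads) lies 5 mm behind it; x points along the fingers, z is the direction in which the jaws open and shut, and the axes are right-handed (so a half turn about x gives the same grasp; the last joint's range is limited). The gripper opens to 88 mm and grips with 3 to 60 N. Pads are 18 mm wide; open, the fingers measure 123 mm over their backs; the gripper's body (75 mm by 187 mm) begins 45 mm behind the grasp point.
Start: joints at [-1.181, 0.689, -0.195, 1.565, 0.157, 0.902, -0.215], TCP at [0.218, 0.586, 0.253] pointing down, gripper open.
Joint ranges: [-3.01, 3.01], [-0.46, 2.08], [-1.47, 1.51], [0.13, 2.56], [-1, 4.14], [0.04, 2.09], [-2.66, 2.66]. Speed limits (rad/s): [2.57, 2.57, 3.14, 3.14, 3.14, 3.14, 3.14].

INTERFACE

Orientations are given as a unit quaternion [x, y, z, w].
In Python, from plant import r, cams gives the robot as it stands.
- The arm moves only by the tool apply_moves, never from a script. Its arguments are lists of equal length, an entry for each row: "travel": the shift along the world's x, y, z in cm, a list of three; "roll": the turn about the world's z in degrees; "gripper": the finger opening in cm, from 0 to 8.81. In form: {"travel": [[x, y, z], ...], "roll": [roll, ...], "gripper": [gripper, ...]}. A call has exactly 8 rows; each row is the pose to reach, as a shift and turn from the pose commanded when the call began; what a row does not reach only later rows make up. A row lasts 1/12 s, in which the tool goes at most 41.7 mm and 7.16 degrees, less where a joint would pass 70% of its speed; a pose out of reach is approached as far as the arm can. A call with a gripper value outside its range is refused whole. The fingers move at their own pace and stop on an object; "newtons" is the grip in N (left out, the last holds). Time passes only in rows, so rows that repeat a pose let the fingers close, or fill a call up. It gives the time, the measured TCP pose, the force and the opening at its end, in the units of the state.
- r.get_state(): the state, without advancing time (a new reading comes with each control period).
- cams.snapshot(name): name is "scene" or "top"; returns a dict with "image" (400x640x3 uint8, red, green, blue), "fx", "fy", "cx", "cy" (pixels), "R" (3x3) and "t" (3): a world point X has camera coordinates R X + t. Camera axes: x right, y down, z forward; pixel columns grow to the right and rows downward; lengths in m; the calibration is good to about 2 mm. A picture is of the moment at which its call begins. There is no depth.
- r.finish_job(): hands the job in, once; it reports no verdict.
The state is a dict: "clock": time; "q": joint angles; "qd": joint speeds; "joint_torque": joint torques, N m; "tool_pos": TCP position; "eef_rot": TCP orientation; "contact_force": force on the tool from outside, world axes, zero at the start; "moment": the same for the moment, N m; "opening": opening from 0.0 (shut) to 1.0 (fully open).
Only numpy, scipy, OpenCV 4.12 (cv2) and the standard library are available. Lean on these libraries where they do the work, as an engineer would, in place of code of your own. Each camera call takes 0.05 s, during which the arm holds its last target. There are 200 camera calls.

TASK

Switch the rack's supply over to the green feed: with a fingertip, push the red selector arm round until it points at the green disc, without pulling it up out of its seat. Once it points there, press the orange button down to confirm and let it come up again. Leave the black button and everything lying about alone.

Things in the scene. Friction and masses are not known exactly. Their poses are not given: they have to be found in the camera images.
- axis (a point): the turning axis of the selector where it meets the flat top face of the transfer switch. The switch is a grey steel box 280 x 270 mm and 90 mm high, bolted down on the bench with its face up; this point is on the top face, 90 mm above the bench. The selector on it is a black round hub (radius 22 mm, its top 40 mm above the face) carrying one red arm.
- pointer_tip (a point): the outer end of the red selector arm: a straight level bar with a white stripe on top, 14 mm wide, starting in the hub and ending here, 80 mm from the axis; it spans 6 to 32 mm above the top face (this point is at mid height, 19 mm above it). Its upright sides can be pushed.
- pointer_aim (a point): what the arm points at: the point 100 mm from the axis straight on along the arm's direction, at top face level (20 mm beyond the arm's end; there is nothing solid there)
- selector (a joint): turn of the red arm, rad, growing counter-clockwise seen from above; at 0 the arm points straight away from the row of two buttons. Stops at -1.75 and 1.75. It is stiff (friction about 0.13 N m, some 2 N at 60 mm from the axis) and stays where it is left.
- selector_lift (a joint): how far the hub and arm are pulled up out of their seat, m; 0 is seated, 0.02 fully up. A light spring and their weight (about 4 N) hold them seated. Not to be lifted.
- green_mark (a point): centre of the green disc on the top face (24 mm across, 2 mm high, 100 mm from the axis). There are four such discs, green, yellow, blue and white, at about -1.5, -0.75, 0.75 and 1.5 rad of the arm's turn; which colour is where changes.
- confirm_top (a point): centre of the top of the orange push button (28 mm across, in a grey housing on the top face, about 105 mm from the axis on the side away from the discs). It goes 6 mm down against a spring (4 N when fully down) and comes back up.
- confirm (a joint): travel of the orange button, m, 0 up, 0.006 fully down
- alarm_top (a point): centre of the top of the black push button, of the same size, 90 mm beside the orange one (which is left and which is right changes); to be left alone
- alarm (a joint): travel of the black button, m, 0 up, 0.006 fully down
- transceiver: loose steel stick with a blue end, 67 x 14 x 12 mm, lying on the top face near a corner beside the buttons; origin under it. A bystander.
- mug: blue ceramic mug, 80 mm across, 90 mm high, on the bench beside the switch; origin at its foot. A bystander.
- screwdriver: screwdriver lying on the bench beside the switch; origin under it. A bystander.
- tape: yellow roll of tape, 90 mm across, 24 mm high, on the bench; origin under its centre. A bystander.
- drive: disk drive with a black front, 160 x 100 x 26 mm, flat on the bench; origin under it. A bystander.
- padlock: red padlock, 38 x 42 x 20 mm body and steel shackle, flat on the bench; origin under it. A bystander.

How it is judged:
By the outcome, as a careful person would: the job done as asked, in the order asked, and still so for the second after the job is handed in, with the robot touching nothing.
It also fails if it takes over 42 s, if anything falls off the work surface, if the arm or the gripper's body presses on something with over 40 N, if the wrist force passes 120 N, or if a joint passes its speed limit or range.

## Working session

There is one attempt and no reset: what is moved stays moved. The work goes in short steps, Python scripts to look and compute and a tool call to move; the robot and the scene stay as the last step left them, time stands still between calls to the robot, and variables do not carry over. Pictures are saved under pics/ and viewed, about 8 in all and at most 12, crops included, and the job is handed in when it is done.

Besides the shell and the picture viewer there is one more tool, called as a command line: name --pt "numbers of a row" for each row, then --argument value for the rest. apply_moves: Moves the arm, as the interface text tells. Its arguments: {"type":"object","properties":{"travel":{"type":"array","items":{"type":"array","items":{"type":"number"}}},"roll":{"type":"array","items":{"type":"number"}},"gripper":{"type":"array","items":{"type":"number"}},"newtons":{"type":"number"}},"required":["travel","roll","gripper"]}

```bash
mkdir -p pics; python3 - <<'E'
from plant import r,cams
import cv2,numpy as np
s=r.get_state();print({k:np.round(v,3) for k,v in s.items()})
for n in("top","scene"):
    c=cams.snapshot(n);cv2.imwrite(f"pics/{n}0.png",c["image"][:,:,::-1]);print(n,c["fx"],c["cx"],c["cy"],np.round(c["R"],3).tolist(),c["t"])
E
```

```text
{'clock': np.float64(0.0), 'q': array([-1.181,  0.69 , -0.195,  1.566,  0.157,  0.902, -0.215]), 'qd': array([ 0.001, -0.   ,  0.   ,  0.001,  0.001,  0.   , -0.001]), 'joint_torque': array([ 0.0000e+00, -5.2757e+01, -1.2670e+00, -1.5343e+01, -5.3000e-02,
        6.0000e-03,  0.0000e+00]), 'tool_pos': array([0.218, 0.585, 0.252]), 'eef_rot': array([-0.404,  0.581,  0.403,  0.58 ]), 'contact_force': array([-0.201, -0.031,  0.052]), 'moment': array([0.04 , 0.03 , 0.005]), 'opening': np.float64(1.001)}
top 475.14942899218687 324.41054468154397 197.76102434536492 [[-0.021, -1.0, -0.011], [-0.998, 0.022, -0.066], [0.066, 0.01, -0.998]] [0.03171705 0.55625941 1.23351549]
scene 415.30652498125295 319.49732384238916 205.40002767749536 [[-0.615, 0.788, -0.016], [0.647, 0.493, -0.581], [-0.45, -0.368, -0.813]] [ 0.31356468 -0.31267496  1.27752514]
```

View pics/top0.png

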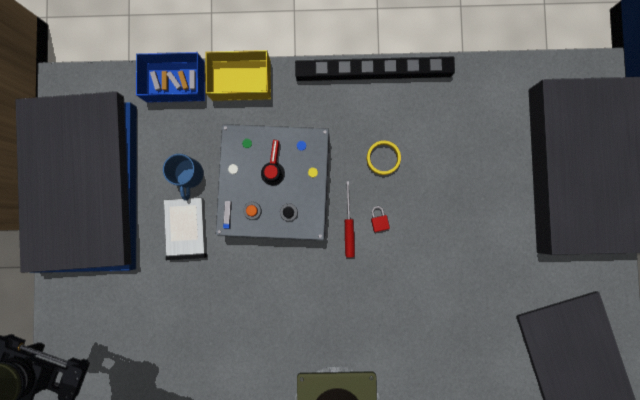

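View pics/scene0.png

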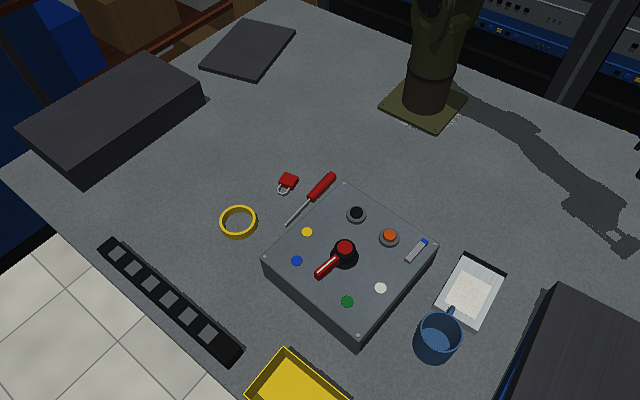

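The top view shows the arm at (275,141), pointing nearly along +x. The hub is at (272,173), green at (247,143), orange at (253,211), black at (289,212) and the transceiver at (227,214). The green disc is therefore counter-clockwise, at about +0.75 rad. Next I'll measure these points.

```bash
cat > h.py <<'E'
from plant import r,cams
import cv2,numpy as np
# name: (hue lo,hi, min S, min V, height)
def snap(n):
    c=cams.snapshot(n); return c
def ray(c,u,v,z):
    R=np.array(c["R"]);t=np.array(c["t"]);o=-R.T@t
    d=R.T@np.array([(u-c["cx"])/c["fx"],(v-c["cy"])/c["fy"],1]);return o+d*(z-o[2])/d[2]
def blobs(c,box,lo,hi,amin=15):
    x0,y0,x1,y1=box;h=cv2.cvtColor(c["image"],cv2.COLOR_RGB2HSV)[y0:y1,x0:x1]
    m=cv2.inRange(h,lo,hi) if lo[0]<=hi[0] else cv2.inRange(h,(0,)+lo[1:],hi)|cv2.inRange(h,lo,(180,)+hi[1:])
    n,l,s,ce=cv2.connectedComponentsWithStats(m)
    return [(s[i,4],ce[i]+[x0,y0],s[i,:4]+[x0,y0,0,0]) for i in range(1,n) if s[i,4]>=amin]
BOX={"top":(215,122,330,242),"scene":(255,175,440,355)}
COL={"green":((50,100,40),(80,255,255),.092),"yellow":((22,120,90),(32,255,255),.092),"blue":((105,120,60),(125,255,255),.092),
"orange":((7,150,120),(18,255,255),None),"red":((172,120,50),(5,255,255),.13)}
E
python3 - <<'E'
from h import *
for n in("top","scene"):
    c=snap(n)
    for k,(lo,hi,z) in COL.items():
        for a,ce,bb in blobs(c,BOX[n],lo,hi):
            print(n,k,a,ce.round(1),bb,*[(zz,ray(c,*ce,zz)[:2].round(4)) for zz in ([z] if z else [.1,.11,.12])])
    cv2.imwrite(f"pics/{n}1.png",cv2.resize(c["image"][BOX[n][1]:BOX[n][3],BOX[n][0]:BOX[n][2],::-1],None,fx=4,fy=4,interpolation=cv2.INTER_CUBIC)[:600,:800])
E
```

```text
top green 68 [246.7 143. ] [242 139  10   9] (0.092, array([0.6935, 0.2107]))
top yellow 74 [312.4 172.1] [308 168  10   9] (0.092, array([0.6166, 0.0477]))
top blue 73 [301.1 145.2] [297 141   9  10] (0.092, array([0.6848, 0.0748]))
top blue 33 [226.  225.9] [223 224   7   5] (0.092, array([0.4875, 0.2642]))
top orange 93 [251.  210.1] [246 205  11  11] (0.1, array([0.5249, 0.2005])) (0.11, array([0.5244, 0.1989])) (0.12, array([0.524 , 0.1972]))
top red 273 [271.9 164. ] [263 140  16  39] (0.13, array([0.6339, 0.1439]))
scene green 118 [346.6 301.3] [341 296  12  12] (0.092, array([0.6936, 0.2123]))
scene yellow 87 [306.6 231.5] [301 227  12  10] (0.092, array([0.6163, 0.049 ]))
scene yellow 67 [284.9 350.7] [275 345  20  10] (0.092, array([0.8396, 0.1787]))
scene blue 32 [424.  240.8] [420 238   9   7] (0.092, array([0.4819, 0.2636]))
scene blue 101 [296.  260.2] [291 255  12  11] (0.092, array([0.6845, 0.076 ]))
scene blue 517 [431.3 331.7] [420 311  20  41] (0.092, array([0.646 , 0.3725]))
scene blue 62 [429.7 352.4] [422 348  18   7] (0.092, array([0.6812, 0.3888]))
scene orange 109 [389.4 234. ] [384 229  12  11] (0.1, array([0.5169, 0.1977])) (0.11, array([0.5229, 0.2001])) (0.12, array([0.5288, 0.2024]))
scene red 202 [287.8 180.8] [278 175  20  16] (0.13, array([ 0.5544, -0.0537]))
scene red 293 [320.5 186.8] [307 175  29  27] (0.13, array([0.5233, 0.0159]))
scene red 183 [344.5 246.9] [337 240  16  15] (0.13, array([0.6158, 0.1492]))
scene red 243 [326.3 267.4] [314 254  26  27] (0.13, array([0.6747, 0.148 ]))
```

View pics/top1.png

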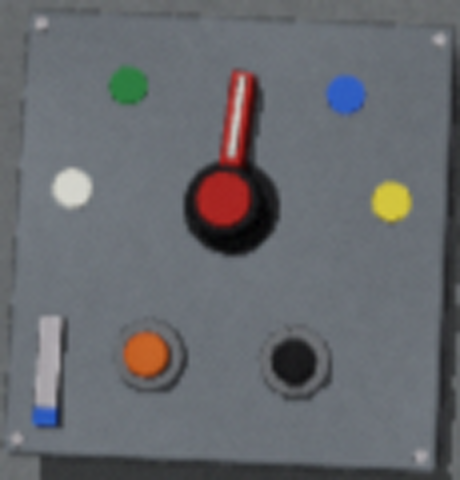

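Measured geometry:

| Item | Value |
|---|---|
| Axis | about (0.616, 0.148) |
| Green bearing | 0.685 rad in the world frame |
| Arm bearing | about -0.11 rad |
| Orange top | (0.5235, 0.1995), z about 0.11 |

I'll shut the gripper and hover on the clockwise side of the arm, with the jaw axis along the arm.

apply_moves --pt "2.8 -3 -0.5" --pt "5.6 -6 -1" --pt "8.4 -9 -1.5" --pt "11.2 -12 -2" --pt "14 -15 -2.5" --pt "16.8 -18 -3" --pt "19.6 -21 -3.5" --pt "22.4 -24 -4" --roll '[-5, -10, -15, -20, -25, -30, -35, -40]' --gripper '[0, 0, 0, 0, 0, 0, 0, 0]'

```text
clock: 0.87
tool_pos: [0.4427, 0.3443, 0.2125]
eef_rot: [-0.179, 0.684, 0.179, 0.684]
contact_force: [0.4, 1.5, -0.3]
opening: 0.42
```

apply_moves --pt "2.8 -3 0" --pt "5.6 -6 0" --pt "8.4 -9 0" --pt "11.2 -12 0" --pt "14 -15 0" --pt "16.8 -18 0" --pt "19.6 -21 0" --pt "23 -24 0" --roll '[-5, -10, -15, -20, -25, -30, -33, -36]' --gripper '[0, 0, 0, 0, 0, 0, 0, 0]'

```text
clock: 1.53
tool_pos: [0.6695, 0.1061, 0.2127]
eef_rot: [0.04, 0.706, -0.041, 0.706]
contact_force: [-0.5, -0.0, 0.5]
opening: 0.002
```

```bash
cat >> h.py <<'E'
from scipy.spatial.transform import Rotation
def st():
    s=r.get_state();z=Rotation.from_quat(s["eef_rot"]).as_matrix()
    print("t",s["clock"],"pos",np.round(s["tool_pos"],4),"x",z[:,0].round(3),"jaw deg",np.degrees(np.arctan2(z[1,2],z[0,2])).round(1),"F",np.round(s["contact_force"],2),"open",s["opening"],"q",np.round(s["q"],2))
E
python3 - <<'E'
from h import *
st()
c=snap("scene");cv2.imwrite("pics/s2.png",cv2.resize(c["image"][150:370,230:470,::-1],None,fx=2.5,fy=2.5))
E
```

```text
t 1.5333 pos [0.6695 0.1061 0.2127] x [-0.001 -0.    -1.   ] jaw deg -6.6 F [-0.5  -0.03  0.5 ] open 0.0016232282993069794 q [-0.28  0.81  0.11  1.44 -0.1   0.9  -0.26]
```

View pics/s2.png

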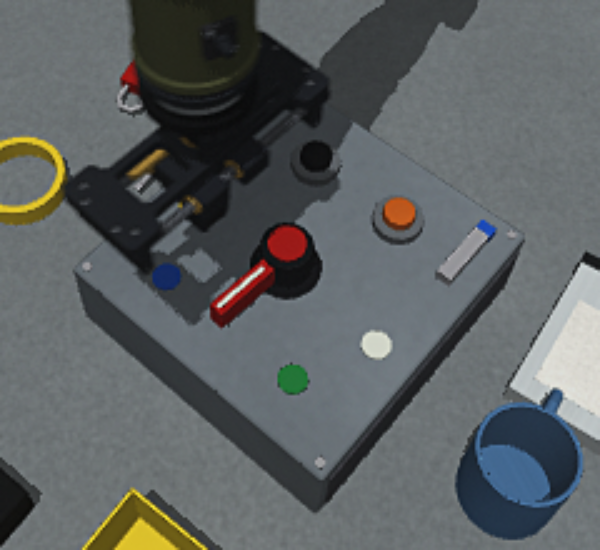

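The scene view shows the closed fingers over the blue-disc side, with the arm's clockwise flank free and the tip of the arm at about (220,315) in the crop. I'll go straight down next.

apply_moves --pt "0 0 -2" --pt "0 0 -4" --pt "0 0 -6" --pt "0 0 -7.5" --pt "0 0 -8.5" --pt "0 0 -9.2" --pt "0 0 -9.5" --pt "0 0 -9.5" --roll '[0, 0, 0, 0, 0, 0, 0, 0]' --gripper '[0, 0, 0, 0, 0, 0, 0, 0]'

```text
clock: 2.25
tool_pos: [0.6688, 0.1084, 0.1174]
eef_rot: [0.039, 0.706, -0.039, 0.706]
contact_force: [-0.5, -0.3, 0.2]
opening: 0.006
```

apply_moves --pt "0 0.3 0" --pt "0 0.6 0" --pt "0 0.9 0" --pt "0 1.2 0" --pt "0 1.5 0" --pt "0 1.8 0" --pt "0 2.1 0" --pt "0 2.4 0" --roll '[0, 0, 0, 0, 0, 0, 0, 0]' --gripper '[0, 0, 0, 0, 0, 0, 0, 0]'

```text
clock: 2.92
tool_pos: [0.6708, 0.1301, 0.1184]
eef_rot: [0.039, 0.705, -0.041, 0.707]
contact_force: [2.6, -4.0, 0.4]
opening: 0.004
```

```bash
cat >> h.py <<'E'
AX=np.array([.6161,.1482])
def arm():
    out={}
    for n in("top","scene"):
        c=snap(n)
        for a,ce,bb in blobs(c,(215,122,330,242) if n=="top" else (285,225,400,330),*COL["red"][:2],amin=15):
            p=ray(c,*ce,.122)[:2];d=p-AX;print(n,a,ce.round(1),p.round(4),"r",np.hypot(*d).round(3),"ang",np.arctan2(d[1],d[0]).round(3))
E
python3 - <<'E'
from h import *
st();arm()
E
```

```text
t 2.9167 pos [0.6708 0.1301 0.1184] x [ 0.004 -0.003 -1.   ] jaw deg -6.5 F [ 2.64 -4.05  0.41] open 0.003665717675974078 q [-0.31  0.93  0.1   1.49 -0.11  0.73 -0.28]
scene 66 [348.5 248. ] [0.609  0.1548] r 0.01 ang 2.393
scene 197 [330.3 272.4] [0.6752 0.1583] r 0.06 ang 0.17
```

apply_moves --pt "0.1 0.16 0" --pt "0.21 0.32 0" --pt "0.3 0.73 0" --pt "0.37 1.2 0" --pt "0.4 1.68 0" --pt "0.4 2.04 0" --pt "0.37 2.4 0" --pt "0.37 2.4 0" --roll '[5, 10, 14, 18, 22, 26, 30, 30]' --gripper '[0, 0, 0, 0, 0, 0, 0, 0]'

```text
clock: 3.68
tool_pos: [0.6726, 0.1561, 0.118]
eef_rot: [-0.146, 0.692, 0.145, 0.692]
contact_force: [0.3, -2.7, 2.4]
opening: 0.006
```

```bash
python3 - <<'E'
from h import *
st();arm()
ims=[]
for n,(x0,y0,x1,y1) in {"top":(215,120,330,240),"scene":(270,200,410,346)}.items():
    c=snap(n);ims.append(cv2.resize(c["image"][y0:y1,x0:x1,::-1],(400,500),interpolation=cv2.INTER_CUBIC))
cv2.imwrite("pics/s3.png",np.hstack(ims))
E
```

```text
t 3.6833 pos [0.6726 0.1561 0.118 ] x [-0.    -0.001 -1.   ] jaw deg 23.7 F [ 0.25 -2.69  2.39] open 0.0063717769655436815 q [-0.27  0.93 -0.04  1.45  0.05  0.76  0.08]
scene 24 [341.4 281.5] [0.6778 0.1872] r 0.073 ang 0.563
```

View pics/s3.png

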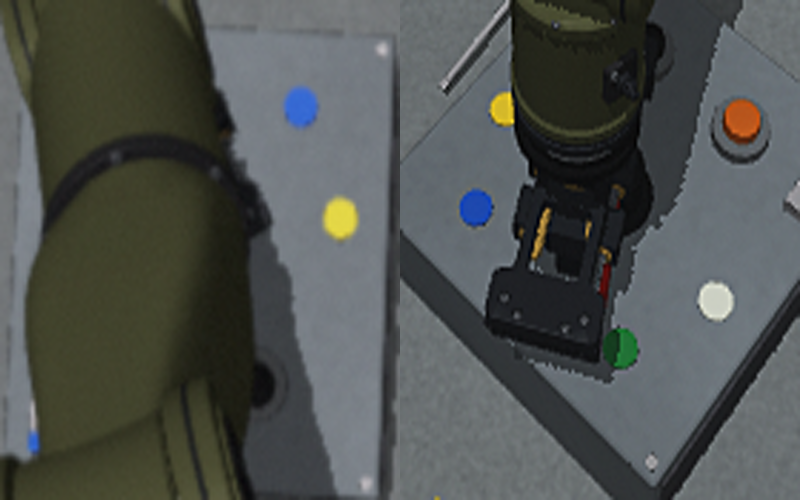

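The arm has turned most of the way but the gripper hides it, so I'll back off and measure.

apply_moves --pt "0.4 -0.9 0" --pt "0.9 -1.8 0" --pt "0.9 -2.2 2" --pt "0.9 -4 5" --pt "0.9 -7 8" --pt "0.9 -10 9" --pt "0.9 -13 9" --pt "0.9 -13 9" --roll '[0, 0, 0, 0, 0, 0, 0, 0]' --gripper '[0, 0, 0, 0, 0, 0, 0, 0]'

```text
clock: 4.55
tool_pos: [0.6824, 0.0154, 0.2089]
eef_rot: [-0.143, 0.693, 0.138, 0.693]
contact_force: [-0.1, -1.2, 0.0]
opening: 0.004
```

```bash
cat >> h.py <<'E'
def stripe():
    # white stripe of arm: bright, low saturation, near a red neighbourhood; line fit in world at z=.122
    for n in("top","scene"):
        c=snap(n);h=cv2.cvtColor(c["image"],cv2.COLOR_RGB2HSV)
        red=cv2.inRange(h,(0,120,50),(5,255,255))|cv2.inRange(h,(172,120,50),(180,255,255))
        m=cv2.inRange(h,(0,0,150),(180,90,255))&cv2.dilate(red,np.ones((5,5)))
        b=(215,122,330,242) if n=="top" else (285,225,400,330)
        k=np.zeros_like(m);k[b[1]:b[3],b[0]:b[2]]=1;v,u=np.nonzero(m*k)
        if len(u)<8: print(n,"few",len(u));continue
        P=np.array([ray(c,a,e,.122)[:2] for a,e in zip(u,v)])
        ce=P.mean(0);d=np.linalg.svd(P-ce)[2][0];d*=np.sign(d@(ce-AX));q=ce-AX
        print(n,len(u),"centre",ce.round(4),"r",np.hypot(*q).round(4),"bearing",np.arctan2(q[1],q[0]).round(3),"dir",np.arctan2(d[1],d[0]).round(3))
E
python3 - <<'E'
from h import *
st();stripe();arm()
c=snap("scene");cv2.imwrite("pics/s4.png",cv2.resize(c["image"][200:346,270:410,::-1],None,fx=4,fy=4,interpolation=cv2.INTER_CUBIC))
E
```

```text
t 4.55 pos [0.6824 0.0154 0.2089] x [ 0.002 -0.007 -1.   ] jaw deg 23.0 F [-0.09 -1.23  0.04] open 0.004390038521824764 q [-0.06  0.81 -0.06  1.42  0.06  0.91  0.26]
top 37 centre [0.6616 0.1716] r 0.0512 bearing 0.475 dir 0.484
scene 43 centre [0.6621 0.1732] r 0.0524 bearing 0.498 dir 0.474
top 258 [267.4 165.7] [0.631  0.1557] r 0.017 ang 0.466
scene 187 [344.5 246.8] [0.6117 0.1467] r 0.005 ang -2.802
scene 180 [340.1 274.3] [0.6669 0.1762] r 0.058 ang 0.503
```

View pics/s4.png

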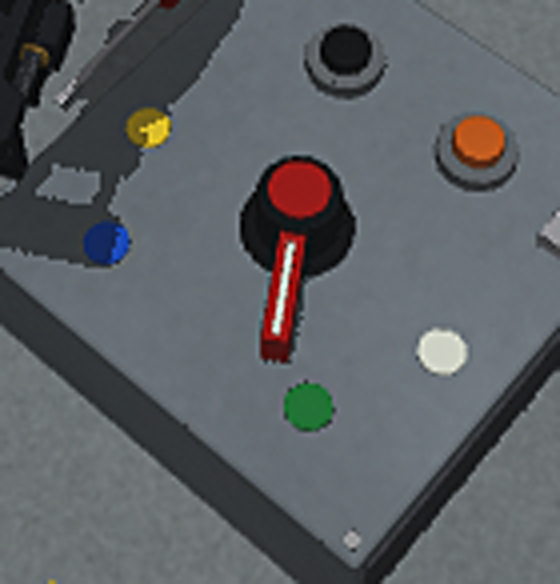

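The crop shows the arm seated at 0.48 rad, with its tip at (275,355) and green at (308,407). It needs about 0.2 rad more. I'll go back in and push slowly.

apply_moves --pt "0 3 0" --pt "0 6 0" --pt "0 8.5 -1" --pt "0 10 -3" --pt "0 11 -5" --pt "0 11 -7" --pt "0 11 -8.5" --pt "0 11 -9" --roll '[2, 4, 6, 8, 10, 11, 11, 11]' --gripper '[0, 0, 0, 0, 0, 0, 0, 0]'

```text
clock: 5.47
tool_pos: [0.6793, 0.1385, 0.1144]
eef_rot: [-0.211, 0.677, 0.212, 0.673]
contact_force: [-1.6, -0.2, 0.1]
opening: 0.005
```

apply_moves --pt "-0.3 0.5 0" --pt "-0.6 1.0 0" --pt "-0.8 1.5 0" --pt "-0.9 1.9 0" --pt "-1.0 2.3 0" --pt "-1.1 2.6 0" --pt "-1.2 2.8 0" --pt "-1.2 2.8 0" --roll '[0, 0, 0, 0, 0, 0, 0, 0]' --gripper '[0, 0, 0, 0, 0, 0, 0, 0]'

```text
clock: 6.13
tool_pos: [0.6701, 0.1643, 0.1183]
eef_rot: [-0.211, 0.675, 0.21, 0.676]
contact_force: [1.1, -1.5, 0.4]
opening: 0.006
```

apply_moves --pt "0 0 0" --pt "0 0 0" --pt "0 0 0" --pt "0 0 0" --pt "0 0 0" --pt "0 0 0" --pt "0 0 0" --pt "0 0 0" --roll '[0, 0, 0, 0, 0, 0, 0, 0]' --gripper '[0, 0, 0, 0, 0, 0, 0, 0]'

```text
clock: 6.8
tool_pos: [0.6701, 0.1643, 0.1179]
eef_rot: [-0.21, 0.675, 0.21, 0.676]
contact_force: [1.9, -2.1, 1.6]
opening: 0.005
```

```bash
python3 - <<'E'
from h import *
st();stripe();arm()
E
```

```text
t 6.8 pos [0.6701 0.1643 0.1179] x [ 0.001  0.    -1.   ] jaw deg 34.6 F [ 1.9  -2.13  1.65] open 0.005392598666249286 q [-0.26  0.93 -0.09  1.45  0.11  0.76  0.21]
top few 0
scene few 0
scene 20 [342.  279.5] [0.6736 0.1857] r 0.069 ang 0.578
```

apply_moves --pt "-0.04 0.06 0" --pt "-0.08 0.12 0" --pt "-0.12 0.17 0" --pt "-0.16 0.22 0" --pt "-0.16 0.22 0" --pt "-0.16 0.22 0" --pt "-0.16 0.22 0" --pt "-0.16 0.22 0" --roll '[0.5, 1, 1.5, 2, 2, 2, 2, 2]' --gripper '[0, 0, 0, 0, 0, 0, 0, 0]'

```text
clock: 7.67
tool_pos: [0.6679, 0.1666, 0.1177]
eef_rot: [-0.222, 0.671, 0.222, 0.671]
contact_force: [4.1, -0.6, 0.2]
opening: 0.005
```

apply_moves --pt "0.4 -0.6 0" --pt "0.9 -1.2 0" --pt "1.3 -1.8 0" --pt "1.3 -2.2 2" --pt "1.3 -4 5" --pt "1.3 -7 8" --pt "1.3 -10 9" --pt "1.3 -13 9" --roll '[0, 0, 0, 0, 0, 0, 0, 0]' --gripper '[0, 0, 0, 0, 0, 0, 0, 0]'

```text
clock: 8.33
tool_pos: [0.6826, 0.0351, 0.2113]
eef_rot: [-0.222, 0.67, 0.222, 0.673]
contact_force: [0.4, -0.9, -0.3]
opening: 0.003
```

```bash
python3 - <<'E'
from h import *
st();stripe();arm()
for n in("top","scene"):
    c=snap(n);
    for a,ce,bb in blobs(c,BOX[n],*COL["green"][:2]):
        p=ray(c,*ce,.092)[:2]-AX;print(n,a,"green ang",np.arctan2(p[1],p[0]))
E
```

```text
t 8.3333 pos [0.6826 0.0351 0.2113] x [ 0.005  0.001 -1.   ] jaw deg 36.6 F [ 0.39 -0.86 -0.32] open 0.003313786696824267 q [-0.05  0.81 -0.13  1.42  0.12  0.92  0.42]
top 37 centre [0.6567 0.1817] r 0.0526 bearing 0.691 dir 0.693
scene 41 centre [0.6554 0.1822] r 0.052 bearing 0.713 dir 0.686
top 257 [266.1 166.5] [0.6291 0.159 ] r 0.017 ang 0.693
scene 187 [344.5 246.8] [0.6117 0.1467] r 0.005 ang -2.802
scene 180 [346. 275.] [0.661  0.1861] r 0.059 ang 0.701
top 67 green ang 0.6810241637879157
scene 118 green ang 0.6909171919209093
```

The arm direction reads 0.69 in both views against green at 0.681 to 0.691, so it's aligned. Next I'll move over the orange button.

apply_moves --pt "-2.5 2.5 0" --pt "-5 5 0" --pt "-7.5 7.5 0" --pt "-10 10 0" --pt "-12.5 12.5 0" --pt "-14.5 14.5 0" --pt "-15.6 16 0" --pt "-15.9 16.5 0" --roll '[0, 0, 0, 0, 0, 0, 0, 0]' --gripper '[0, 0, 0, 0, 0, 0, 0, 0]'

```text
clock: 9.3
tool_pos: [0.5184, 0.2071, 0.2075]
eef_rot: [-0.224, 0.671, 0.226, 0.67]
contact_force: [-0.1, -0.3, -0.0]
opening: 0.004
```

apply_moves --pt "0 0 -1" --pt "0 0 -2" --pt "0 0 -3" --pt "0 0 -4" --pt "0 0 -5" --pt "0 0 -5.5" --pt "0 0 -6" --pt "0 0 -6" --roll '[0, 0, 0, 0, 0, 0, 0, 0]' --gripper '[0, 0, 0, 0, 0, 0, 0, 0]'

```text
clock: 9.97
tool_pos: [0.5217, 0.201, 0.1465]
eef_rot: [-0.222, 0.672, 0.222, 0.671]
contact_force: [-0.8, -0.3, -0.0]
opening: 0.006
```

```bash
python3 - <<'E'
from h import *
st()
c=snap("scene");cv2.imwrite("pics/s5.png",cv2.resize(c["image"][180:320,300:450,::-1],None,fx=4,fy=4,interpolation=cv2.INTER_CUBIC))
E
```

```text
t 9.9667 pos [0.5217 0.201  0.1465] x [-0.002 -0.001 -1.   ] jaw deg 36.6 F [-0.75 -0.33 -0.03] open 0.005621672879509172 q [-0.4   0.75 -0.09  1.86  0.12  0.53  0.07]
```

View pics/s5.png

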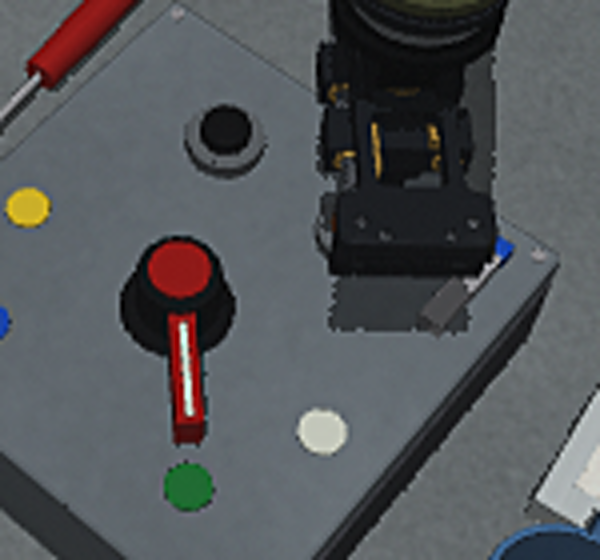

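The crop shows the arm (tip at (188,440)) pointing at green (188,487), and the gripper over the orange button. Now I'll press slowly.

apply_moves --pt "0.1 -0.1 -0.5" --pt "0.2 -0.1 -1" --pt "0.2 -0.1 -1.5" --pt "0.2 -0.1 -1.8" --pt "0.2 -0.1 -2" --pt "0.2 -0.1 -2.2" --pt "0.2 -0.1 -2.4" --pt "0.2 -0.1 -2.4" --roll '[0, 0, 0, 0, 0, 0, 0, 0]' --gripper '[0, 0, 0, 0, 0, 0, 0, 0]'

```text
clock: 10.68
tool_pos: [0.5239, 0.2005, 0.1236]
eef_rot: [-0.222, 0.671, 0.222, 0.671]
contact_force: [0.1, 0.2, 2.7]
opening: 0.003
```

apply_moves --pt "0 0 -0.1" --pt "0 0 -0.1" --pt "0 0 -0.2" --pt "0 0 -0.2" --pt "0 0 -0.3" --pt "0 0 -0.3" --pt "0 0 -0.3" --pt "0 0 -0.3" --roll '[0, 0, 0, 0, 0, 0, 0, 0]' --gripper '[0, 0, 0, 0, 0, 0, 0, 0]'

```text
clock: 11.35
tool_pos: [0.5239, 0.2005, 0.1208]
eef_rot: [-0.222, 0.671, 0.222, 0.671]
contact_force: [-1.3, -0.3, 3.4]
opening: 0.009
```

apply_moves --pt "0 0 -0.1" --pt "0 0 -0.1" --pt "0 0 -0.2" --pt "0 0 -0.2" --pt "0 0 -0.2" --pt "0 0 -0.2" --pt "0 0 -0.2" --pt "0 0 -0.2" --roll '[0, 0, 0, 0, 0, 0, 0, 0]' --gripper '[0, 0, 0, 0, 0, 0, 0, 0]'

```text
clock: 12.02
tool_pos: [0.5239, 0.2005, 0.1202]
eef_rot: [-0.222, 0.671, 0.222, 0.672]
contact_force: [-5.0, -1.0, 16.6]
opening: 0.007
```

It has bottomed out: force rose sharply to 16.6 N with the tip at z = 0.106. I'll release, then rise and move clear.

apply_moves --pt "0 0 0.3" --pt "0 0 0.8" --pt "0 0 1.5" --pt "0 0 3" --pt "0 0 5" --pt "0 0 7" --pt "0 0 9" --pt "0 0 11" --roll '[0, 0, 0, 0, 0, 0, 0, 0]' --gripper '[0, 0, 0, 0, 0, 0, 0, 0]'

```text
clock: 12.68
tool_pos: [0.5244, 0.2005, 0.2299]
eef_rot: [-0.222, 0.671, 0.222, 0.672]
contact_force: [0.4, 0.5, 0.5]
opening: 0.006
```

apply_moves --pt "-1 3 0" --pt "-2 6 0" --pt "-3 9 0" --pt "-4 12 0" --pt "-5 15 0" --pt "-6 18 0" --pt "-7 20 0" --pt "-7 20 0" --roll '[0, 0, 0, 0, 0, 0, 0, 0]' --gripper '[0, 0, 0, 0, 0, 0, 0, 0]'

```text
clock: 13.35
tool_pos: [0.4502, 0.4075, 0.2289]
eef_rot: [-0.223, 0.67, 0.227, 0.67]
contact_force: [-0.4, 1.3, -0.6]
opening: 0.007
```

```bash
python3 - <<'E'
from h import *
st();stripe()
for n in("top","scene"):
    c=snap(n)
    for k in("green","orange"):
        for a,ce,bb in blobs(c,BOX[n],*COL[k][:2]): print(n,k,a,ce.round(1))
ims=[]
for n,(x0,y0,x1,y1) in {"top":(210,120,330,245),"scene":(260,190,440,350)}.items():
    c=snap(n);ims.append(cv2.resize(c["image"][y0:y1,x0:x1,::-1],(400,400),interpolation=cv2.INTER_CUBIC))
cv2.imwrite("pics/s6.png",np.hstack(ims))
E
```

```text
t 13.35 pos [0.4502 0.4075 0.2289] x [-0.002  0.006 -1.   ] jaw deg 37.1 F [-0.39  1.27 -0.57] open 0.006627286756598755 q [-0.76  0.69 -0.08  1.65  0.06  0.8  -0.22]
top 37 centre [0.6567 0.1817] r 0.0526 bearing 0.691 dir 0.693
scene 41 centre [0.6554 0.1822] r 0.052 bearing 0.713 dir 0.686
top green 67 [246.7 143. ]
top orange 93 [251.1 210.1]
scene green 118 [346.6 301.3]
scene orange 109 [389.4 234. ]
```

View pics/s6.png

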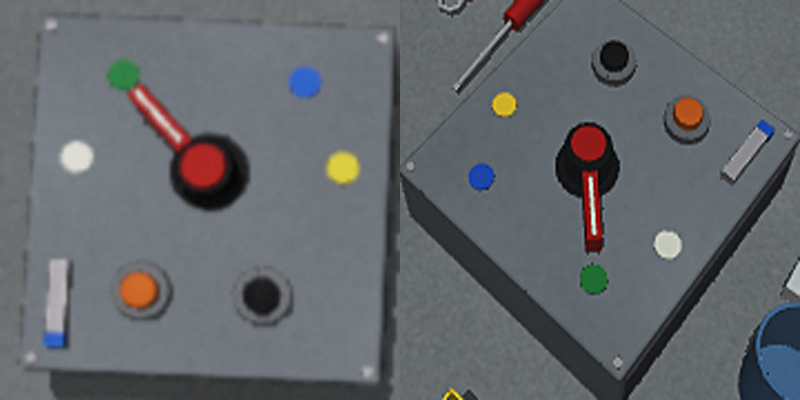

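Both views show the arm pointing at green, the orange button back up (blobs at the same pixels as before), and the transceiver and black button unchanged. I'm handing the job in.

```bash
python3 -c "from plant import r; print(r.finish_job())"
```

```text
the job is handed in; nothing more can be done
None
```

The selector now points at the green disc and the orange button has been pressed and released. I handed the job in at about 13.5 s on the robot's clock.

- **Selector:** I turned the red arm counter-clockwise with the closed fingertips in two pushes, backing off between them to measure. Its direction reads 0.693 rad in the top view and 0.686 in the scene view, against 0.681 and 0.691 for the green disc. The scene view's other estimate, the stripe-centre bearing, read a little higher at 0.713. The arm looked seated in every view, but I didn't measure lift directly.
- **Orange button:** I pressed it until it stopped. Force climbed from about 3.4 N to 16.6 N with the tip at z about 0.106 m, which fits the full 6 mm of travel. I can't rule out from force alone that the fingertips touched the housing. After release, the button is back at its original place in both images.
- **Bystanders:** The black button and transceiver look unmoved, and the gripper was clear of everything at hand-in. The last crops didn't cover all the items on the bench, but no move went low near them.

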